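# Move the end stop from the back of a one-way T-slot to the crosscut fence

## Robot

A 6-joint arm with a two-finger parallel gripper is mounted at the origin on a cart in front of the work surface, level with it; the furniture and walls round the work are solid. World frame = base frame: x ahead of the robot, y to its left, z up, the work surface at z = 0. Lengths are in mm, angles in rad, forces in N, time in s.
With the tool pointing down it reaches from about 350 to 975 mm from the base axis. Payload 7.1 kg.
Tool frame: the origin (TCP) lies midway between the tips of the shut fingers; the grasp point (between the pads) lies 19 mm behind it (ctrl.grip_depth is the distance from the TCP to the grasp point, in mm); z points along the fingers, y is the line along which they close (so a half turn about z gives the same grasp; the last joint's range is limited). The gripper opens to 88 mm and grips with 3 to 60 N. Pads are 20 mm wide; open, the fingers measure 115 mm over their backs; the gripper's body (75 mm by 178 mm) begins 61 mm behind the grasp point.
Start: joints at [1.136, 0.423, 1.63, -0, 1.089, -0.019], TCP at [252.419, 571.743, 222.675] pointing down, gripper open.
Joint ranges: [-3, 3], [-0.9, 2.11], [0.09, 2.58], [-1.31, 4.45], [0.11, 2.69], [-2.54, 2.54]. Speed limits (rad/s): [2.39, 2.39, 3.01, 3.14, 3.14, 3.14].

## Interface

Orientations are given as a rotation vector (axis times angle).
In Python, from workcell import ctrl, cams gives the robot as it stands.
- The arm moves only by the tool move_arm, never from a script. Its argument "steps" is a list of rows, each a list of 3 entries, a list of its own where there are three numbers: the shift along the tool's x, y, z in units of 25 mm (1.0 is 25 mm), then the turn about the tool's z in units of 5 degrees (1.0 is 5 degrees), then the closure, from 0 (fully open) to 1 (shut). A call has 1 to 20 rows; each row shifts and turns the commanded pose from where the row before left it, along the tool's axes as they then stand; what a row does not reach is not made up. A row lasts 1/12 s, in which the tool goes at most 41.7 mm and 7.16 degrees, less where a joint would pass 70% of its speed; a pose out of reach is approached as far as the arm can. A call is refused whole if a number of a shift passes 1 or a number of a turn 1, either way. A call with a gripper value outside its range is refused whole. The fingers move at their own pace and stop on an object; the grip force is fixed at half the most. Time passes only in rows, so rows that do not move let the fingers close. It gives the time, the measured TCP pose, the force, the opening and the grip force at its end, in the units of the state.
- ctrl.get_obs(): the state, without advancing time (a new reading comes with each control period).
- cams.get_image(name): name is "scene" or "top" or "wrist"; returns a dict with "image" (480x640x3 uint8, red, green, blue), "camera_matrix" (3x3 intrinsics, pixels), "xyz" and "rotation" of the camera in the world; the wrist camera has in their place "mount" (4x4, takes a point from camera to tool coordinates, whose origin is the TCP and whose axes are the flange's). Camera axes: x right, y down, z forward; pixel columns grow to the right and rows downward; lengths in mm; the calibration is good to about 2 mm. The wrist camera is an equidistant fisheye: a pixel r from the principal point sees the ray r / f radians off the axis. A picture is of the moment at which its call begins: read the wrist's pose just before it. There is no depth.
- ctrl.close_job(): hands the job in; it is judged then, once.
Trained networks look in the newest picture that a camera, given by its name, has taken for a name from the list of things; names that differ only in an ending like _2 or _b are one class to them, and where a whole thing is asked for, a point or a joint stands for the part that bears it (a point fixed in the world has none). Each returns a list of dicts, best first, with "p" (0 to 1); they miss things now and then, are a little off and sometimes report something else, mostly with a low value. They report only what shows in the picture. A call takes as long as a camera call. They do not tell look-alikes from the thing itself.
- cams.boxes_of(camera, thing): "rect" ([centre column, centre row, width, height] in pixels, round what is visible of it).
- cams.cut_out(camera, thing): "pixels" (480x640 bool, what is visible of it) and "rect" ([centre column, centre row, width, height] in pixels, round what is visible of it).
The state is a dict: "t": time; "qpos": joint angles; "qvel": joint speeds; "joint_torque": joint torques, N m; "ee_pos": TCP position; "orientation": TCP orientation; "ft_force": force on the tool from outside, world axes, zero at the start; "moment": the same for the moment, N m; "width": finger opening in mm; "grasp_force": force on a finger pad.
Only numpy, scipy, OpenCV 4.12 (cv2) and the standard library are available. Lean on these libraries where they do the work, as an engineer would, in place of code of your own. Each camera call takes 0.05 s, during which the arm holds its last target. There are 200 camera calls.

## Task

The end stop at the closed end of the drilling plate's T-slot is wanted on the crosscut fence, but the star-knob clamp and the hexagonal post block its way out. Slide those two out through the pocket and stand them upright in the parts tray; then slide the stop out, set it into the fence's T-slot through its pocket and push it fully home to the closed end; finally put the clamp and the post back into the plate's slot, upright and each where it stood before. Leave the spanner, the tape measure and the screw tin lying where they are.

Things in the scene. Friction and masses are not known exactly. Their poses are not given: they have to be found in the camera images.
- drill_plate: FIXED aluminium plate 320x130x25 mm. Origin under its centre, +x lengthwise to the pocket, z up. T-slot along x at y=0: channel 36 mm wide, floor z=8, under lips (z=20 to 25) leaving an 18 mm slot, from closed end x=-145 to x=80. Pocket x=80 to 140, 46 mm wide, same floor, no lips: only there do fittings lift out or go in. Slot mouth funnelled. A nut lies on top near x=40, y=-51.
- crosscut_fence: FIXED plywood base with a T-slot of the plate's section (mm). Origin under the slot's centre line, +x along the slot to its pocket. Base x=-100 to 100, y=-50 to 80, top z=25. Lips from closed end x=-75 to x=25, pocket x=25 to 85, floor z=8. Oak fence along the edge y=62 to 80, up to z=61. Fully home: the fitting's T-nut meets the closed end, its origin at x=-57.
- parts_tray: FIXED shallow grey tray with rubber lining, 120 (x) x 180 (y) mm outside, walls 3 mm thick, 16 mm high. Origin under its centre; inner floor at z = 3.1 mm. A small loose nut (12 mm tall, 27 mm across) lies in it near x = 40, y = -65 mm.
- end_stop: Loose, 220 g: bare aluminium block 34x34 mm, z=19 to 61 mm, thin cross screw through it along x (to x=+/-31, at z=48); 65 mm tall. Like all 3 fittings it stands on a T-nut 36 (x) x 30 (y) x 7 mm with an 11 mm stud. Origin: centre of the T-nut's underside; x along the slot, z up. Stands on the channel floor nearest the plate's closed end. Grip the block's sides across the slot (y).
- knob_clamp: Loose star-knob clamp, 200 g: dark steel block 36 x 36 mm, z = 19 to 45 mm, black five-lobed knob 32 mm across on top, 66 mm tall, on the same T-nut and stud. Origin at the centre of the T-nut's underside, x along the slot. In the plate's slot between stop and pocket, before or behind the hexagonal post. Grip the block across the slot (36 mm along y).
- hex_post: Loose hexagonal post, 250 g: bright steel, 34 mm across flats (flats face +/-y), z = 19 to 61 mm, round cap to 63 mm, on the same T-nut and stud. Origin at the centre of the T-nut's underside, x along the slot. In the plate's slot between stop and pocket, before or behind the star-knob clamp. Grip the flats across the slot (34 mm along y).
- spanner: Bystander, loose: combination spanner 202 x 35 x 8 mm lying flat on the bench beside the plate, on the robot's side. Origin under its centre.
- tape_measure: Bystander, loose: yellow tape measure 38 x 72 x 62 mm at the front of the bench. Origin under its centre.
- screw_tin: Bystander, loose: open tin of screws, 77 mm across, 48 mm tall, behind the plate. Origin under its centre.
Not all that is in view belongs to the job. Leave any blue look-alike of the knob_clamp alone.

How it is judged:
By the outcome, as a careful person would: the job done as asked, in the order asked, and still so for the second after the job is handed in, with the robot touching nothing.
It also fails if it takes over 141 s, if anything falls off the work surface, if the arm or the gripper's body presses on something with over 40 N, if the wrist force passes 120 N, or if a joint passes its speed limit or range.

## Working session

There is one attempt and no reset: what is moved stays moved. The work goes in short steps, Python scripts to look and compute and a tool call to move; the robot and the scene stay as the last step left them, time stands still between calls to the robot, and variables do not carry over. Pictures are saved under pics/ and viewed, at most 14 in all, crops included, and the job is handed in when it is done.

Besides the shell and the picture viewer there is one more tool, called as name(argument=value, ...) on one line, values as JSON. move_arm: Moves the arm, as the interface text tells. Its arguments: {"type":"object","properties":{"steps":{"type":"array"}},"required":["steps"]}

```bash
mkdir -p pics; ls; python3 - <<'E'
from workcell import ctrl,cams
import cv2
print(ctrl.get_obs())
for n in ("scene","top"):
    d=cams.get_image(n); cv2.imwrite(f"pics/{n}0.png",d["image"][:,:,::-1]); print(n,d["camera_matrix"],d["xyz"],d["rotation"])
    for t in "drill_plate crosscut_fence parts_tray end_stop knob_clamp hex_post spanner tape_measure screw_tin".split():
        print(t,[(round(b["p"],2),[round(float(v)) for v in b["rect"]]) for b in cams.boxes_of(n,t)][:3])
E
```

```text
pics
{'t': 0.0, 'qpos': array([ 1.13600594e+00,  4.23829564e-01,  1.63068720e+00, -3.13433665e-05,
        1.08858015e+00, -1.89719592e-02]), 'qvel': array([-0.00072307, -0.00176176,  0.00012305,  0.00016337,  0.00117239,
       -0.00014718]), 'joint_torque': array([ 9.89808577e-04, -5.44620109e+01, -2.73664999e+01,  6.43955567e-02,
        2.27625424e-02, -1.48705712e-04]), 'ee_pos': array([252.19793117, 571.25552276, 221.90983273]), 'orientation': array([-6.48383759e-01, -3.07363654e+00,  2.31190011e-03]), 'ft_force': array([ 0.10572125,  0.34102844, -0.61860678]), 'moment': array([-0.02177431, -0.0288286 , -0.02184517]), 'grasp_force': 0.0, 'width': 87.95222673634345}
scene [[534.00296451   0.         319.23261357]
 [  0.         534.00296451 232.78984472]
 [  0.           0.           1.        ]] [  91.39775835 -741.37523527  726.52913734] [-2.19308044  0.59477118 -0.30076178]
drill_plate [(0.88, [322, 250, 128, 118]), (0.26, [190, 211, 37, 33])]
crosscut_fence []
parts_tray [(0.57, [398, 367, 132, 112])]
end_stop [(0.84, [344, 262, 27, 33])]
knob_clamp [(0.95, [306, 222, 27, 30
[... 204 characters left out ...]
(0.65, [397, 370, 127, 113])]
screw_tin []
top [[471.32850685   0.         316.54286217]
 [  0.         471.32850685 239.73326329]
 [  0.           0.           1.        ]] [ 414.78543476    5.69529599 1247.99581216] [-2.19821031  2.1551508  -0.1430007 ]
drill_plate [(0.94, [312, 248, 121, 53])]
crosscut_fence [(0.91, [195, 233, 53, 82])]
parts_tray [(0.89, [439, 264, 76, 51])]
end_stop [(0.8, [356, 248, 18, 14])]
knob_clamp [(0.73, [300, 247, 20, 19]), (0.64, [260, 195, 19, 13]), (0.55, [295, 200, 16, 21])]
hex_post [(0.54, [328, 247, 14, 15])]
spanner [(0.68, [319, 288, 75, 19]), (0.22, [346, 159, 30, 28])]
tape_measure []
screw_tin [(0.82, [344, 160, 27, 30]), (0.19, [195, 234, 54, 83])]
```

```bash
python3 - <<'E'
import cv2
i=cv2.imread("pics/top0.png")[110:350,150:510]
cv2.imwrite("pics/topc.png",cv2.resize(i,(792,528),interpolation=cv2.INTER_CUBIC))
E
```

```text
(no output)
```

View pics/topc.png

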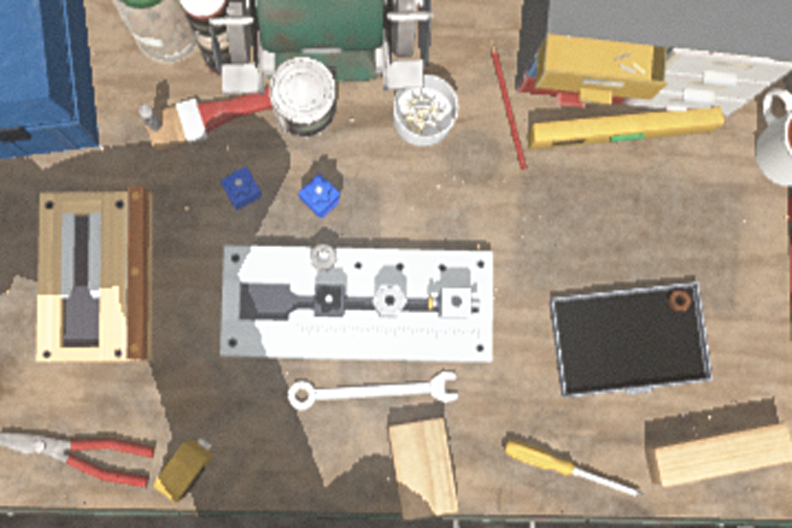

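View pics/scene0.png

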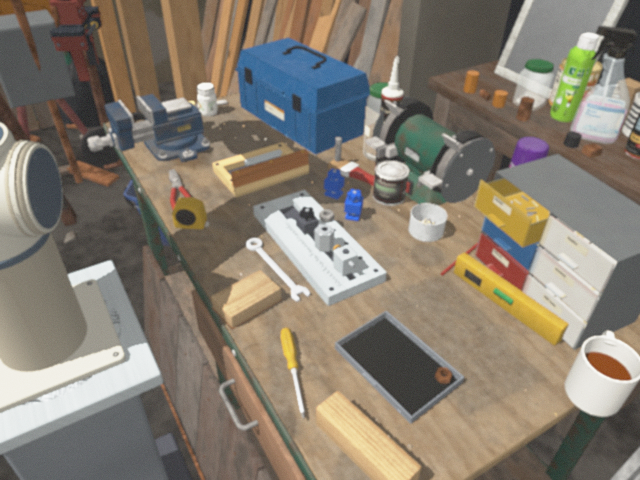

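```bash
cat > h.py <<'E'
import numpy as np, cv2
from scipy.spatial.transform import Rotation as R
from workcell import ctrl,cams
TOP=None
def cam(n):
    d=cams.get_image(n); return d
def w2p(d,P):
    Rm=np.array(d["rotation"]); Rm=R.from_rotvec(Rm).as_matrix() if Rm.size==3 else Rm
    return cv2.projectPoints(np.atleast_2d(np.array(P,float)),*((lambda M:(cv2.Rodrigues(M.T)[0],-M.T@np.array(d["xyz"])))(Rm)),np.array(d["camera_matrix"]),None)[0][:,0]
def p2w(d,uv,z):
    Rm=R.from_rotvec(d["rotation"]).as_matrix(); K=np.array(d["camera_matrix"])
    uv=np.atleast_2d(np.array(uv,float)); r=np.c_[(uv-K[:2,2])/K[0,0],np.ones(len(uv))]@Rm.T
    o=np.array(d["xyz"]); return o+r*((z-o[2])/r[:,2:])
def wrist():
    o=ctrl.get_obs(); d=cams.get_image("wrist"); T=np.eye(4); T[:3,:3]=R.from_rotvec(o["orientation"]).as_matrix(); T[:3,3]=o["ee_pos"]
    d["T"]=T@np.array(d["mount"]); return d
def wp2w(d,uv,z):
    K=np.array(d["camera_matrix"]); uv=np.atleast_2d(np.array(uv,float)); q=uv-K[:2,2]; r=np.linalg.norm(q,axis=1); th=r/K[0,0]
    v=np.c_[q/np.maximum(r,1e-9)[:,None]*np.sin(th)[:,None],np.cos(th)]@d["T"][:3,:3].T
    o=d["T"][:3,3]; return o+v*((z-o[2])/v[:,2:])
def ww2p(d,P):
    K=np.array(d["camera_matrix"]); v=(np.atleast_2d(np.array(P,float))-d["T"][:3,3])@d["T"][:3,:3]
    rr=np.linalg.norm(v[:,:2],axis=1); th=np.arctan2(rr,v[:,2]); return K[:2,2]+v[:,:2]/rr[:,None]*(th*K[0,0])[:,None]
def go(xyz,xdir=None):
    "print shift in tool axes (units) and turn (units) to bring TCP to xyz, with tool y axis (line) along angle xdir"
    o=ctrl.get_obs(); M=R.from_rotvec(o["orientation"]).as_matrix(); s=M.T@(np.array(xyz)-o["ee_pos"])/25
    a=np.degrees(np.arctan2(M[1,1],M[0,1])); out=f"tcp {np.round(o['ee_pos'],1)} yaw(y) {a:.2f} tilt {np.round(M[:2,2],3)} t {o['t']:.1f} q6 {o['qpos'][5]:.2f} shift {np.round(s,2)}"
    if xdir is not None:
        e=(xdir-a+90)%180-90; out+=f" turn {-e/5:.2f}"
    print(out)
E
python3 - <<'E'
from h import *
d=cam("top"); go([400,0,200],0)
for t,z in dict(drill_plate=25,crosscut_fence=25,parts_tray=16,end_stop=69,knob_clamp=74,hex_post=71,spanner=8).items():
    for b in cams.cut_out("top",t)[:3]:
        c,_=max(((c,cv2.contourArea(c)) for c in cv2.findContours(b["pixels"].astype(np.uint8),0,2)[0]),key=lambda x:x[1])
        r=cv2.minAreaRect(c); bp=cv2.boxPoints(r)
        W=p2w(d,bp,z)[:,:2]; print(t,round(b["p"],2),"ctr",W.mean(0).round(1),"sides",np.linalg.norm(W[1]-W[0]).round(),np.linalg.norm(W[2]-W[1]).round(),"angle01",np.degrees(np.arctan2(*(W[1]-W[0])[::-1])).round(1))
s=cam("scene"); print("vise",p2w(s,[[170,130],[205,155],[215,120]],50).round())
w=wrist(); print(w["camera_matrix"],w["mount"]); cv2.imwrite("pics/w0.png",w["image"][:,:,::-1])
i=d["image"][:,:,::-1]; cv2.imwrite("pics/topl.png",i[100:300,80:320].repeat(2,0).repeat(2,1))
E
```

```text
tcp [252.4 571.8 222.7] yaw(y) 66.18 tilt [-0. -0.] t 1.1 q6 -0.02 shift [-14.64 -18.54   0.91] turn 13.24
drill_plate 0.64 ctr [527.7  -9.3] sides 135.0 325.0 angle01 0.6
drill_plate 0.43 ctr [ 529.4 -123.7] sides 55.0 39.0 angle01 -88.8
parts_tray 0.68 ctr [ 490.9 -338.5] sides 186.0 128.0 angle01 -82.5
end_stop 0.72 ctr [ 526.6 -120.3] sides 51.0 35.0 angle01 -88.8
knob_clamp 0.8 ctr [653.6 125.4] sides 37.0 41.0 angle01 -61.5
knob_clamp 0.6 ctr [525.7  21.8] sides 33.0 35.0 angle01 -88.8
knob_clamp 0.6 ctr [645.3  35.2] sides 34.0 36.0 angle01 -43.1
hex_post 0.75 ctr [526.1 -45.9] sides 36.0 32.0 angle01 -43.8
spanner 0.65 ctr [429.4 -39.9] sides 172.0 29.0 angle01 -87.1
vise [[402. 525.  50.]
 [435. 362.  50.]
 [525. 520.  50.]]
[[371.64829954   0.         310.77760677]
 [  0.         371.64829954 233.4393786 ]
 [  0.           0.           1.        ]] [[-9.80243121e-05 -9.51760126e-01 -3.06843043e-01  8.58923931e+01]
 [ 9.99999688e-01 -3.33912851e-04  7.16264101e-04 -1.42383443e-01]
 [-7.84170446e-04 -3.06842877e-01  9.51759862e-01 -1.62588578e+02]
 [ 0.00000000e+00  0.00000000e+00  0.00000000e+00  1.00000000e+00]]
```

View pics/topl.png

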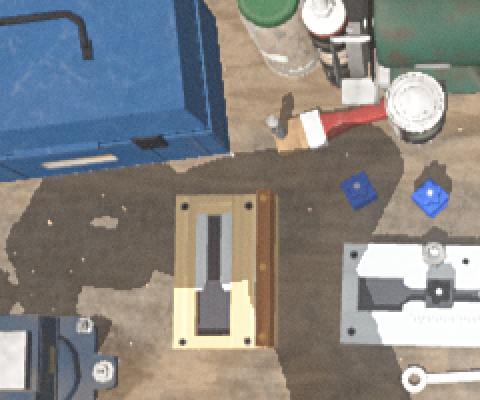

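The top view shows three black/bright fittings in the plate's slot at px (300,247) clamp, (328,247) post and (356,248) stop. The look-alikes are two blue knob clamps at (260,195) and (295,200), which I will leave alone. I choose the dark one in the slot, and will check it close by with the wrist camera.

move_arm(steps=[[[-0.98,-0.86,0],0,0],[[-0.98,-0.86,0],0,0],[[-0.98,-0.86,0],0,0],[[-0.98,-0.86,0],0,0],[[-0.98,-0.86,0],0,0],[[-0.98,-0.86,0],0,0],[[-0.98,-0.86,0],0,0],[[-0.98,-0.86,0],0,0],[[-0.98,-0.86,0],0,0],[[-0.98,-0.86,0],0,0],[[-0.98,-0.86,0],0,0],[[-0.98,-0.86,0],0,0],[[-0.98,-0.86,0],0,0],[[-0.98,-0.86,0],0,0],[[-0.98,-0.86,0],0,0],[[-0.98,-0.86,0],0,0],[[-0.98,-0.86,0],0,0],[[-0.98,-0.86,0],0,0],[[-0.98,-0.86,0],0,0],[[-0.98,-0.86,0],0,0]])

```text
t: 3.17
ee_pos: [527.5, -21.2, 222.9]
orientation: [0.649, 3.073, 0.0]
ft_force: [-0.7, 0.4, -0.8]
width: 87.8
grasp_force: 0.0
```

move_arm(steps=[[[0,0,0],1,0.4],[[0,0,0],1,0.4],[[0,0,0],1,0.4],[[0,0,0],1,0.4],[[0,0,0],1,0.4],[[0,0,0],1,0.4],[[0,0,0],1,0.4],[[0,0,0],1,0.4],[[0,0,0],1,0.4],[[0,0,0],1,0.4],[[0,0,0],1,0.4],[[0,0,0],1,0.4],[[0,0,0],1,0.4],[[0,0,0],0,0.4],[[0,0,0],0,0.4]])

```text
t: 4.42
ee_pos: [527.0, -19.6, 222.8]
orientation: [2.196, 2.247, 0.0]
ft_force: [0.6, -0.1, -0.3]
width: 52.6
grasp_force: 0.0
```

```bash
python3 - <<'E'
from h import *
import pickle
go([525,22,120],0); w=wrist(); pickle.dump(w,open("w1.pkl","wb"))
print({k:v for k,v in ctrl.get_obs().items() if k in("width","ft_force")})
for t,z in dict(drill_plate=25,end_stop=69,knob_clamp=74,hex_post=71,parts_tray=16,crosscut_fence=25).items():
    print(t,[(round(b["p"],2),[round(float(v)) for v in b["rect"]],wp2w(w,b["rect"][:2],z)[0].round(1)) for b in cams.boxes_of("wrist",t)][:3])
cv2.imwrite("pics/w1.png",w["image"][:,:,::-1])
E
```

```text
tcp [527.  -19.6 222.8] yaw(y) 1.33 tilt [ 0. -0.] t 4.4 q6 -0.08 shift [ 1.66 -0.04  4.11] turn 0.27
{'ft_force': array([-0.20426943, -0.77262747, -0.10572844]), 'width': 52.89640245313038}
drill_plate [(0.95, [314, 180, 138, 303], array([528.8,   4.3,  25. ]))]
end_stop [(0.85, [310, 306, 36, 61], array([ 527.4, -109.8,   69. ])), (0.3, [216, 205, 51, 177], array([441.1, -11.2,  69. ]))]
knob_clamp [(0.63, [438, 153, 59, 48], array([634.9,  41.4,  74. ])), (0.63, [453, 61, 59, 46], array([645. , 123.3,  74. ])), (0.62, [312, 162, 36, 44], array([526.4,  28.6,  74. ]))]
hex_post [(0.76, [311, 237, 40, 56], array([526.9, -38.5,  71. ]))]
parts_tray [(0.91, [280, 421, 92, 39], array([ 489.9, -327.8,   16. ]))]
crosscut_fence [(0.5, [310, 307, 37, 65], array([ 528.6, -135.3,   25. ]))]
```

View pics/w1.png

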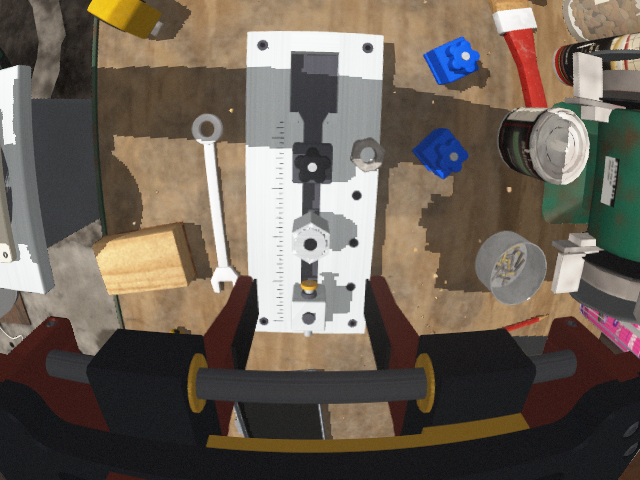

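```bash
python3 - <<'E'
from h import *
import pickle
w=pickle.load(open("w1.pkl","rb"))
from scipy.optimize import least_squares
px=np.array([[248,32],[383,36],[366,333],[294,52],[338,52]])
L=np.array([[160,65],[160,-65],[-160,-65],[140,23],[140,-23]],float)
W=wp2w(w,px,25)[:,:2]
def T(p,L): c,s=np.cos(p[2]),np.sin(p[2]); return L@np.array([[c,s],[-s,c]])+p[:2]
r=least_squares(lambda p:(T(p,L)-W).ravel(),[527,-9,1.57]); p=r.x; print(p[:2],np.degrees(p[2]),r.fun.round(1))
for n,u,z in(("clamp",(312,167),74),("hex",(311,244),71),("stop",(309,319),73),("nut",(369,154),35)):
    q=wp2w(w,u,z)[0]; c,s=np.cos(p[2]),np.sin(p[2]); e=q[:2]-p[:2]; print(n,q.round(1),"plate",(e@[c,s]).round(1),(e@[-s,c]).round(1))
i=w["image"][:,:,::-1][110:345,240:400]; cv2.imwrite("pics/w1c.png",cv2.resize(i,None,fx=2.5,fy=2.5,interpolation=cv2.INTER_CUBIC))
E
```

```text
[527.82426954  -9.58725298] 90.18386922144391 [ 0.1 -0.5  0.7  0.4 -0.1  0.1 -2.5  0.5  1.8 -0.5]
clamp [526.2  24.2  74. ] plate 33.8 1.5
hex [527.  -45.4  71. ] plate -35.8 1.0
stop [ 526.8 -122.2   73. ] plate -112.6 1.4
nut [580.2  33.3  35. ] plate 42.7 -52.5
```

View pics/w1c.png

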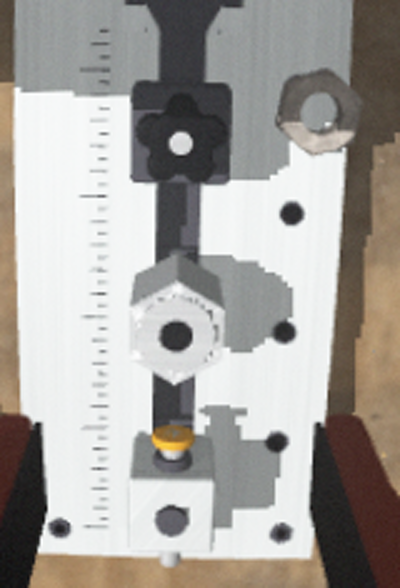

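The crop confirms the black star-knob clamp beside the plate's nut, then the hex post and the stop with its orange screw; no blue part is in the slot. I'll go to the clamp.

move_arm(steps=[[[0.87,-0.02,0],0.15,0.5],[[0.87,0,0.5],0,0.5],[[0,0,1],0,0.5],[[0,0,1],0,0.5],[[0,0,1],0,0.5],[[0,0,1],0,0.5],[[0,0,1],0,0.5],[[0,0,0.8],0,0.5],[[0,0,0.6],0,0.5],[[0,0,0.4],0,0.5],[[0,0,0.4],0,0.5],[[0,0,0],0,0.5],[[0,0,0],0,0.5]])

```text
t: 5.85
ee_pos: [526.0, 23.9, 30.2]
orientation: [-2.213, -2.23, 0.0]
ft_force: [0.5, -0.9, 0.9]
width: 44.0
grasp_force: 0.0
```

move_arm(steps=[[[0,0,0],0,1],[[0,0,0],0,1],[[0,0,0],0,1],[[0,0,0],0,1],[[0,0,0],0,1],[[0,0,0],0,1]])

```text
t: 6.35
ee_pos: [526.7, 23.9, 31.0]
orientation: [2.212, 2.229, 0.002]
ft_force: [0.8, 0.3, 6.7]
width: 35.8
grasp_force: 30.0
```

move_arm(steps=[[[0,0,-0.08],0,1],[[0.3,0,0],0,1],[[0.4,0,0],0,1],[[0.4,0,0],0,1],[[0.4,0,0],0,1],[[0.4,0,0],0,1],[[0.4,0,0],0,1],[[0.4,0,0],0,1],[[0.34,0,0],0,1],[[0,0,0],0,1],[[0,0,0],0,1]])

```text
t: 7.27
ee_pos: [525.2, 100.5, 32.1]
orientation: [2.212, 2.231, -0.0]
ft_force: [-0.4, 0.0, -1.7]
width: 35.9
grasp_force: 30.0
```

```bash
python3 - <<'E'
from h import *
go([526,100.5,140],0.4); go([480,-295,140],0.4)
d=cam("top"); r=p2w(d,[[552/2.2+150,299/2.2+110],[696/2.2+150,282/2.2+110],[711/2.2+150,379/2.2+110],[563/2.2+150,394/2.2+110]],16); print(r.round(1),r.mean(0))
print(p2w(d,[[681/2.2+150,300/2.2+110]],12))
E
```

```text
tcp [525.2 100.5  32.1] yaw(y) 0.50 tilt [-0. -0.] t 7.3 q6 0.16 shift [-0.    0.03 -4.31] turn 0.02
tcp [525.2 100.5  32.1] yaw(y) 0.50 tilt [-0. -0.] t 7.3 q6 0.16 shift [-15.81  -1.95  -4.31] turn 0.02
[[ 536.9 -244.7   16. ]
 [ 561.1 -419.    16. ]
 [ 445.  -435.2   16. ]
 [ 423.9 -257.7   16. ]] [ 491.71117711 -339.13836935   16.        ]
[[ 539.3475889  -401.80004369   12.        ]]
```

move_arm(steps=[[[0,0,-0.5],0,1],[[0,0,-1],0,1],[[0,0,-1],0,1],[[0,0,-1],0,1],[[-0.5,-0.06,0],0,1],[[-0.95,-0.12,0],0,1],[[-0.95,-0.12,0],0,1],[[-0.95,-0.12,0],0,1],[[-0.95,-0.12,0],0,1],[[-0.95,-0.12,0],0,1],[[-0.95,-0.12,0],0,1],[[-0.95,-0.12,0],0,1],[[-0.95,-0.12,0],0,1],[[-0.95,-0.12,0],0,1],[[-0.95,-0.12,0],0,1],[[-0.95,-0.12,0],0,1],[[-0.95,-0.12,0],0,1],[[-0.95,-0.12,0],0,1],[[-0.95,-0.12,0],0,1],[[-0.95,-0.12,0],0,1]])

```text
t: 8.98
ee_pos: [480.1, -270.9, 119.4]
orientation: [-2.214, -2.228, 0.001]
ft_force: [1.2, -0.3, -2.4]
width: 36.0
grasp_force: 30.0
```

move_arm(steps=[[[-0.95,-0.12,0],0,1],[[-0.1,0,0.6],0,1],[[0,0,1],0,1],[[0,0,0.8],0,1],[[0,0,0.5],0,1],[[0,0,0.4],0,1],[[0,0,0.2],0,1],[[0,0,0.1],0,1],[[0,0,0],0,1],[[0,0,0],0,1]])

```text
t: 9.82
ee_pos: [479.3, -295.6, 30.3]
orientation: [2.212, 2.229, 0.0]
ft_force: [0.1, 0.3, -1.4]
width: 36.0
grasp_force: 30.0
```

move_arm(steps=[[[0,0,0.08],0,1],[[0,0,0.05],0,1],[[0,0,0.04],0,1],[[0,0,0],0,1],[[0,0,0],0,1]])

```text
t: 10.23
ee_pos: [479.1, -295.5, 26.1]
orientation: [2.212, 2.229, 0.0]
ft_force: [-1.2, 1.1, 6.0]
width: 35.4
grasp_force: 30.0
```

move_arm(steps=[[[0,0,0],0,0.4],[[0,0,0],0,0.4],[[0,0,0],0,0.4],[[0,0,-0.4],0,0.4],[[0,0,-1],0,0.4],[[0,0,-1],0,0.4],[[0,0,-1],0,0.4],[[0,0,-1],0,0.4],[[0.9,0.18,0],0,0.4],[[0.91,0.18,0],0,0.4],[[0.91,0.18,0],0,0.4],[[0.91,0.18,0],0,0.4],[[0.91,0.18,0],0,0.4],[[0.91,0.18,0],0,0.4],[[0.91,0.18,0],0,0.4],[[0.91,0.18,0],0,0.4],[[0.91,0.18,0],0,0.4],[[0.91,0.18,0],0,0.4],[[0.91,0.18,0],0,0.4],[[0,0.02,0],0,0.4]])

```text
t: 11.9
ee_pos: [527.4, -42.2, 136.1]
orientation: [2.21, 2.232, 0.002]
ft_force: [-0.1, -0.1, -0.1]
width: 52.7
grasp_force: 0.0
```

move_arm(steps=[[[0,0,0.6],0,0.4],[[0,0,1],0,0.4],[[0,0,1],0,0.4],[[0,0,0.8],0,0.4],[[0,0,0.4],0,0.4],[[0,0,0.2],0,0.4],[[0,0,0.1],0,0.4],[[0,0,0],0,0.4],[[0,0,0],0,0.4]])

```text
t: 12.65
ee_pos: [527.6, -45.3, 33.8]
orientation: [2.212, 2.229, 0.001]
ft_force: [0.1, 0.3, 0.5]
width: 52.9
grasp_force: 0.0
```

move_arm(steps=[[[0,0,0],0,1],[[0,0,0],0,1],[[0,0,0],0,1],[[0,0,0],0,1],[[0,0,0],0,1],[[0,0,0],0,1]])

```text
t: 13.15
ee_pos: [527.3, -45.1, 33.5]
orientation: [2.213, 2.229, 0.001]
ft_force: [-0.9, 0.5, 5.9]
width: 33.5
grasp_force: 30.0
```

move_arm(steps=[[[0,0,-0.08],0,1],[[0.3,0,0],0,1],[[0.4,0,0],0,1],[[0.4,0,0],0,1],[[0.4,0,0],0,1],[[0.4,0,0],0,1],[[0.4,0,0],0,1],[[0.4,0,0],0,1],[[0.4,0,0],0,1],[[0.4,0,0],0,1],[[0.4,0,0],0,1],[[0.4,0,0],0,1],[[0.4,0,0],0,1],[[0.4,0,0],0,1],[[0.4,0,0],0,1],[[0.33,0,0],0,1],[[0,0,0],0,1],[[0,0,0],0,1]])

```text
t: 14.65
ee_pos: [525.8, 101.2, 34.9]
orientation: [2.212, 2.231, -0.0]
ft_force: [-0.5, 0.4, -3.1]
width: 34.0
grasp_force: 30.0
```

move_arm(steps=[[[0,0,-0.5],0,1],[[0,0,-1],0,1],[[0,0,-1],0,1],[[0,0,-1],0,1],[[0,0,-0.5],0,1],[[-0.6,-0.09,0],0,1],[[-0.97,-0.09,0],0,1],[[-0.97,-0.09,0],0,1],[[-0.97,-0.09,0],0,1],[[-0.97,-0.09,0],0,1],[[-0.97,-0.09,0],0,1],[[-0.97,-0.09,0],0,1],[[-0.97,-0.09,0],0,1],[[-0.97,-0.09,0],0,1],[[-0.97,-0.09,0],0,1],[[-0.97,-0.09,0],0,1],[[-0.97,-0.09,0],0,1],[[-0.97,-0.09,0],0,1],[[-0.97,-0.09,0],0,1],[[-0.97,-0.09,0],0,1]])

```text
t: 16.32
ee_pos: [494.0, -255.8, 135.9]
orientation: [2.214, 2.228, -0.0]
ft_force: [-0.1, -0.5, -1.8]
width: 34.0
grasp_force: 30.0
```

move_arm(steps=[[[-0.97,-0.07,0],0,1],[[-0.97,-0.07,0],0,1],[[-0.97,-0.07,0],0,1],[[-0.97,-0.07,0],0,1],[[-0.35,0,0],0,1],[[0,0,0.6],0,1],[[0,0,1],0,1],[[0,0,1],0,1],[[0,0,0.8],0,1],[[0,0,0.4],0,1],[[0,0,0.2],0,1],[[0,0,0.1],0,1],[[0,0,0],0,1],[[0,0,0],0,1]])

```text
t: 17.48
ee_pos: [489.1, -360.3, 33.6]
orientation: [2.212, 2.229, 0.0]
ft_force: [0.1, -0.2, -2.0]
width: 33.6
grasp_force: 30.0
```

move_arm(steps=[[[0,0,0.08],0,1],[[0,0,0.06],0,1],[[0,0,0.06],0,1],[[0,0,0],0,1],[[0,0,0],0,1]])

```text
t: 17.9
ee_pos: [488.8, -360.2, 28.6]
orientation: [2.212, 2.229, 0.0]
ft_force: [-1.7, 1.9, 5.9]
width: 34.1
grasp_force: 30.0
```

move_arm(steps=[[[0,0,0],0,0.4],[[0,0,0],0,0.4],[[0,0,0],0,0.4],[[0,0,-0.4],0,0.4],[[0,0,-1],0,0.4],[[0,0,-1],0,0.4],[[0,0,-1],0,0.4],[[0,0,-1],0,0.4],[[0.95,0.16,-0.3],0,0.4],[[0.95,0.16,0],0,0.4],[[0.95,0.16,0],0,0.4],[[0.95,0.16,0],0,0.4],[[0.95,0.16,0],0,0.4],[[0.95,0.16,0],0,0.4],[[0.95,0.16,0],0,0.4],[[0.95,0.16,0],0,0.4],[[0.95,0.16,0],0,0.4],[[0.95,0.16,0],0,0.4],[[0,0,0],0,0.4],[[0,0,0],0,0.4]])

```text
t: 19.57
ee_pos: [527.0, -121.2, 145.5]
orientation: [2.21, 2.232, 0.0]
ft_force: [0.2, 0.6, 0.4]
width: 52.3
grasp_force: 0.0
```

```bash
python3 - <<'E'
from h import *
go([526.8,-122,33],0.5); w=wrist()
d=w["image"][:,:,::-1]; cv2.imwrite("pics/w2.png",d)
E
```

```text
tcp [ 527.  -121.2  145.5] yaw(y) 0.57 tilt [ 0.001 -0.   ] t 19.6 q6 -0.26 shift [-0.03 -0.01  4.5 ] turn 0.01
```

View pics/w2.png

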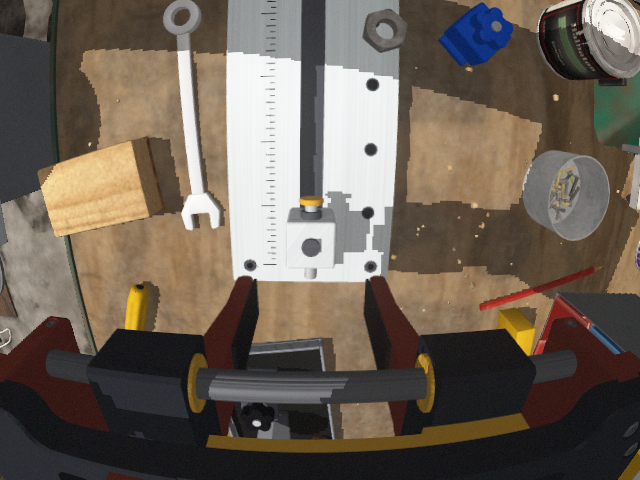

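The slot is clear, with the stop at (311,247) on the finger line. The clamp is in the tray at (258,415), upright.

move_arm(steps=[[[0,0,0.6],0,0.4],[[0,0,1],0,0.4],[[0,0,1],0,0.4],[[0,0,0.9],0,0.4],[[0,0,0.5],0,0.4],[[0,0,0.3],0,0.4],[[0,0,0.18],0,0.4],[[0,0,0],0,0.4],[[0,0,0],0,1],[[0,0,0],0,1],[[0,0,0],0,1],[[0,0,0],0,1],[[0,0,0],0,1],[[0,0,0],0,1]])

```text
t: 20.78
ee_pos: [527.3, -122.2, 33.8]
orientation: [2.212, 2.229, 0.001]
ft_force: [-0.6, -0.8, 7.8]
width: 33.9
grasp_force: 30.0
```

move_arm(steps=[[[0,0,-0.08],0,1],[[0.3,0,0],0,1],[[0.6,0,0],0,1],[[0.6,0,0],0,1],[[0.6,0,0],0,1],[[0.6,0,0],0,1],[[0.6,0,0],0,1],[[0.6,0,0],0,1],[[0.6,0,0],0,1],[[0.6,0,0],0,1],[[0.6,0,0],0,1],[[0.6,0,0],0,1],[[0.6,0,0],0,1],[[0.6,0,0],0,1],[[0.6,0,0],0,1],[[0.6,0,0],0,1],[[0.2,0,0],0,1],[[0,0,0],0,1],[[0,0,0],0,1]])

```text
t: 22.37
ee_pos: [524.7, 100.5, 34.8]
orientation: [-2.212, -2.231, 0.001]
ft_force: [0.2, -0.2, -2.5]
width: 34.0
grasp_force: 30.0
```

```bash
python3 - <<'E'
from h import *
from scipy.optimize import least_squares
go([526,100.5,33],0.5); d=cam("top")
# fence points from topl.png (x2, offset 80,100): pocket corners, slot closed-end corners, base corners
px=np.array([[174,197],[174,349],[197,335],[231,334],[196,213],[231,213]])/2+[80,100]
L=np.array([[-100,-50],[100,-50],[85,-23],[85,23],[-75,-18],[-75,18]],float)
W=p2w(d,px,25)[:,:2]; print(W.round(1))
def T(p,L): c,s=np.cos(p[2]),np.sin(p[2]); return L@np.array([[c,s],[-s,c]])+p[:2]
r=least_squares(lambda p:(T(p,L)-W).ravel(),[527,280,3.14]); print(r.x[:2],np.degrees(r.x[2]),r.fun.round(1))
E
```

```text
tcp [524.7 100.5  34.8] yaw(y) 0.48 tilt [-0.001 -0.   ] t 22.4 q6 0.16 shift [-0.    0.05  0.07] turn -0.00
[[647.8 371.5]
 [449.6 361.1]
 [468.2 332.7]
 [470.3 289.2]
 [627.3 341.9]
 [628.3 296.5]]
[552.83226857 315.67561442] 183.12474581085024 [ 2.1 -0.4  0.6 -1.  -1.5  1.3 -1.1 -1.1 -0.5 -4.1  0.4  5.3]
```

move_arm(steps=[[[0,0,-0.5],0,1],[[0,0,-1],0,1],[[0,0,-1],0,1],[[0,0,-1],0,1],[[0,0,-0.5],0,1],[[0.85,-0.1,0],0,1],[[0.85,-0.1,0],0,1],[[0.85,-0.1,0],0,1],[[0.85,-0.1,0],0,1],[[0.85,-0.1,0],0,1],[[0.85,-0.1,0],0,1],[[0.85,-0.1,0],0,1],[[0.85,-0.1,0],0,1],[[0.85,-0.1,0],0,1],[[0.85,-0.1,0],0,1]])

```text
t: 23.67
ee_pos: [498.5, 312.9, 135.8]
orientation: [2.214, 2.228, 0.0]
ft_force: [0.7, -0.3, -3.6]
width: 33.8
grasp_force: 30.0
```

move_arm(steps=[[[0,0,0],-1,1],[[0,0,0],-1,1],[[0,0,0],-1,1],[[0,0,0],-1,1],[[0,0,0],-1,1],[[0,0,0],-1,1],[[0,0,0],-1,1],[[0,0,0],-1,1],[[0,0,0],-1,1],[[0,0,0],-1,1],[[0,0,0],-1,1],[[0,0,0],-1,1],[[0,0,0],-1,1],[[0,0,0],-1,1],[[0,0,0],-1,1],[[0,0,0],-1,1],[[0,0,0],-1,1],[[0,0,0],-1,1],[[0,0,0],-0.5,1],[[0,0,0],0,1]])

```text
t: 25.33
ee_pos: [498.7, 311.9, 135.7]
orientation: [-0.081, 3.14, 0.0]
ft_force: [-0.1, 0.1, -2.4]
width: 33.5
grasp_force: 30.0
```

```bash
python3 - <<'E'
from h import *
import pickle
go([498,312.8,120],93); w=wrist(); pickle.dump(w,open("w3.pkl","wb"))
cv2.imwrite("pics/w3.png",w["image"][:,:,::-1])
E
```

```text
tcp [498.7 311.9 135.7] yaw(y) 92.95 tilt [0. 0.] t 25.3 q6 -1.08 shift [0.03 0.04 0.63] turn -0.01
```

View pics/w3.png

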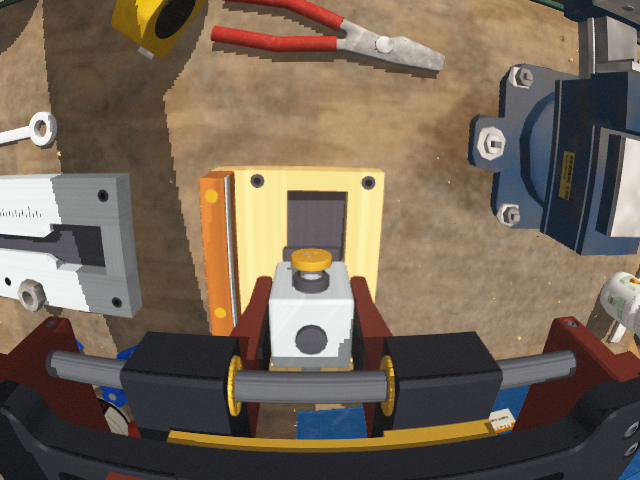

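```bash
python3 - <<'E'
from h import *
import pickle
w=pickle.load(open("w3.pkl","rb"))
P=wp2w(w,[[384,169],[288,191],[348,191],[379,300],[376,315]],25); print(P.round(1))
c=np.radians(183); ex=np.array([np.cos(c),np.sin(c)]); ey=np.array([-ex[1],ex[0]])
o=np.array([552.8,315.7]); print("fence coords:",[( ((p[:2]-o)@ex).round(1),((p[:2]-o)@ey).round(1)) for p in P])
E
```

```text
[[447.7 364.6  25. ]
 [468.6 293.8  25. ]
 [466.2 338.7  25. ]
 [556.8 372.8  25. ]
 [571.5 372.1  25. ]]
fence coords: [(np.float64(102.4), np.float64(-54.4)), (np.float64(85.2), np.float64(17.5)), (np.float64(85.3), np.float64(-27.5)), (np.float64(-7.0), np.float64(-56.8)), (np.float64(-21.6), np.float64(-55.3))]
```

```bash
python3 - <<'E'
from h import *
import pickle
d=cam("top"); i=cv2.imread("pics/top0.png"); w=pickle.load(open("w3.pkl","rb"))
rects=[[(-100,-50),(100,-50),(100,62),(-100,62)],[(25,-23),(85,-23),(85,23),(25,23)],[(-75,-9),(25,-9),(25,9),(-75,9)]]
def draw(img,proj,h,col,S):
    c=np.radians(h[2]); M=np.array([[np.cos(c),np.sin(c)],[-np.sin(c),np.cos(c)]])
    for r in rects:
        q=np.array([np.r_[a+(b-a)*t,] for a,b in zip(np.array(r,float),np.roll(np.array(r,float),-1,0)) for t in np.linspace(0,1,8)[:-1]])@M+h[:2]
        cv2.polylines(img,[((proj(np.c_[q,np.full(len(q),25)])-S[:2]+.5)*S[2]).round().astype(np.int32)],True,col,1)
A=(552.8,315.7,183.); B=(551.,319.5,183.)
a=cv2.resize(i[185:285,160:225],None,fx=6,fy=6,interpolation=cv2.INTER_CUBIC)
b=cv2.resize(w["image"][150:350,195:395,::-1].copy(),None,fx=2,fy=2,interpolation=cv2.INTER_CUBIC)
for h,c in((A,(0,0,255)),(B,(0,200,0))):
    draw(a,lambda P:w2p(d,P),h,c,(160,185,6)); draw(b,lambda P:ww2p(w,P),h,c,(195,150,2))
o=np.zeros((600,790,3),np.uint8); o[:600,:390]=a; o[:400,390:790]=b; cv2.imwrite("pics/ov.png",o)
E
```

```text
(no output)
```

View pics/ov.png

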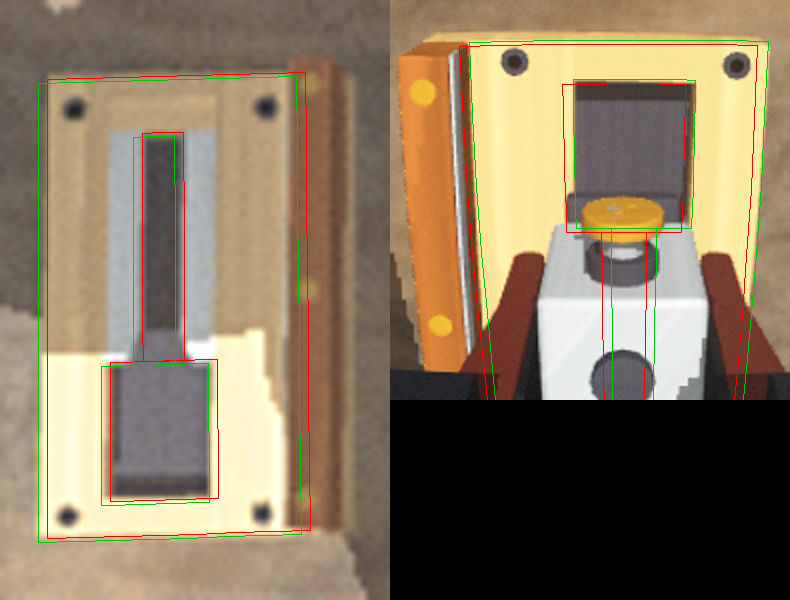

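move_arm(steps=[[[0.04,0.17,0],0.1,1],[[0,0,0.5],0,1],[[0,0,1],0,1],[[0,0,0.9],0,1],[[0,0,0.6],0,1],[[0,0,0.4],0,1],[[0,0,0.2],0,1],[[0,0,0.2],0,1],[[0,0,0.15],0,1],[[0,0,0],0,1],[[0,0,0],0,1]])

```text
t: 26.35
ee_pos: [497.6, 317.2, 36.6]
orientation: [-0.066, 3.14, 0.001]
ft_force: [-0.4, 0.1, -1.4]
width: 33.9
grasp_force: 30.0
```

move_arm(steps=[[[-0.2,0,0.04],0,1],[[-0.3,0,0],0,1],[[-0.3,0,0],0,1],[[-0.3,0,0],0,1],[[-0.3,0,0],0,1],[[0,0,0],0,1],[[0,0,0],0,1]])

```text
t: 26.93
ee_pos: [532.8, 318.3, 35.1]
orientation: [-0.066, 3.141, 0.0]
ft_force: [-0.5, 0.1, -3.7]
width: 34.1
grasp_force: 30.0
```

move_arm(steps=[[[-0.4,0,0],0,1],[[-0.4,0,0],0,1],[[-0.4,0,0],0,1],[[-0.4,0,0],0,1],[[-0.4,0,0],0,1],[[-0.2,0,0],0,1],[[0,0,0],0,1],[[0,0,0],0,1]])

```text
t: 27.6
ee_pos: [587.2, 320.6, 34.9]
orientation: [0.066, -3.14, 0.0]
ft_force: [-0.1, -0.4, -2.3]
width: 33.8
grasp_force: 30.0
```

move_arm(steps=[[[-0.2,0,0],0,1],[[-0.2,0,0],0,1],[[-0.1,0,0],0,1],[[-0.1,0,0],0,1],[[-0.1,0,0],0,1],[[-0.1,0,0],0,1],[[0,0,0],0,1]])

```text
t: 28.18
ee_pos: [607.7, 321.6, 35.2]
orientation: [-0.066, 3.14, 0.0]
ft_force: [-0.4, 0.5, -1.5]
width: 33.8
grasp_force: 30.0
```

move_arm(steps=[[[-0.04,0,0],0,1],[[-0.04,0,0],0,1],[[0,0,0],0,1]])

```text
t: 28.43
ee_pos: [609.2, 321.7, 35.2]
orientation: [-0.067, 3.141, 0.0]
ft_force: [-0.3, 0.2, -2.6]
width: 33.8
grasp_force: 30.0
```

move_arm(steps=[[[-0.04,0,0],0,1],[[-0.04,0,0],0,1],[[0,0,0],0,1]])

```text
t: 28.68
ee_pos: [609.6, 321.6, 34.9]
orientation: [0.066, -3.138, 0.001]
ft_force: [-5.8, 0.8, -0.7]
width: 33.8
grasp_force: 30.0
```

move_arm(steps=[[[-0.04,0,0],0,1],[[-0.04,0,0.02],0,1],[[0,0,0.02],0,1]])

```text
t: 28.93
ee_pos: [609.9, 321.4, 34.0]
orientation: [0.066, -3.134, 0.003]
ft_force: [-12.4, -1.5, 11.3]
width: 34.3
grasp_force: 30.0
```

move_arm(steps=[[[0.05,0,-0.02],0,1],[[0,0,0],0,0.4],[[0,0,0],0,0.4],[[0,0,0],0,0.4],[[0,0,-0.4],0,0.4],[[0,0,-1],0,0.4],[[0,0,-1],0,0.4],[[0,0,-1],0,0.4],[[0,0,-1],0,0.4],[[0,0,0],0,0.4],[[0,0,0],0,0.4]])

```text
t: 29.85
ee_pos: [613.4, 322.4, 147.5]
orientation: [-0.066, 3.136, 0.003]
ft_force: [0.4, 0.7, 0.2]
width: 52.8
grasp_force: 0.0
```

```bash
python3 - <<'E'
from h import *
go([488.8,-360.2,140],0.5); w=wrist()
cv2.imwrite("pics/w4.png",cv2.resize(w["image"][60:380,160:480,::-1],(560,560)))
E
```

```text
tcp [613.4 322.4 147.5] yaw(y) 92.42 tilt [0.004 0.002] t 29.9 q6 -1.15 shift [  6.13 -27.07   0.22] turn -17.62
```

View pics/w4.png

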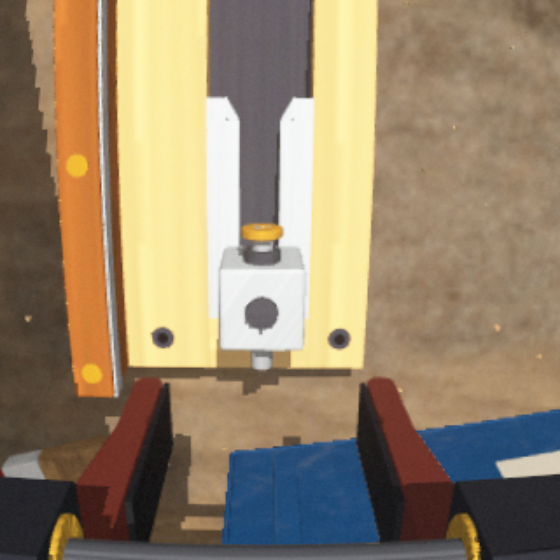

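move_arm(steps=[[[0.22,-0.97,0],0,0.4],[[0.22,-0.97,0],0,0.4],[[0.22,-0.97,0],0,0.4],[[0.22,-0.97,0],0,0.4],[[0.22,-0.97,0],0,0.4],[[0.22,-0.97,0],0,0.4],[[0.22,-0.97,0],0,0.4],[[0.22,-0.97,0],0,0.4],[[0.22,-0.97,0],0,0.4],[[0.22,-0.97,0],0,0.4],[[0.22,-0.97,0],0,0.4],[[0.22,-0.97,0],0,0.4],[[0.22,-0.97,0],0,0.4],[[0.22,-0.97,0],0,0.4],[[0.22,-0.97,0],0,0.4],[[0.22,-0.97,0],0,0.4],[[0.22,-0.97,0],0,0.4],[[0.22,-0.97,0],0,0.4],[[0.22,-0.97,0],0,0.4],[[0.22,-0.97,0],0,0.4]])

```text
t: 31.57
ee_pos: [521.2, -168.3, 143.4]
orientation: [0.066, -3.138, -0.001]
ft_force: [-0.1, 0.6, 0.2]
width: 52.9
grasp_force: 0.0
```

move_arm(steps=[[[0.22,-0.97,0],0,0.4],[[0.22,-0.97,0],0,0.4],[[0.22,-0.97,0],0,0.4],[[0.22,-0.97,0],0,0.4],[[0,0,0],1,0.4],[[0,0,0],1,0.4],[[0,0,0],1,0.4],[[0,0,0],1,0.4],[[0,0,0],1,0.4],[[0,0,0],1,0.4],[[0,0,0],1,0.4],[[0,0,0],1,0.4],[[0,0,0],1,0.4],[[0,0,0],1,0.4],[[0,0,0],1,0.4],[[0,0,0],1,0.4],[[0,0,0],1,0.4],[[0,0,0],1,0.4],[[0,0,0],1,0.4],[[0,0,0],1,0.4]])

```text
t: 33.23
ee_pos: [503.8, -264.8, 143.2]
orientation: [-1.972, -2.442, 0.001]
ft_force: [-0.1, -0.0, 0.0]
width: 52.6
grasp_force: 0.0
```

move_arm(steps=[[[0,0,0],1,0.4],[[0,0,0],1,0.4],[[0,0,0],0.4,0.4],[[0,0,0],0,0.4]])

```text
t: 33.57
ee_pos: [503.8, -264.9, 143.3]
orientation: [-2.213, -2.227, 0.001]
ft_force: [-0.4, -0.1, -0.2]
width: 52.8
grasp_force: 0.0
```

```bash
python3 - <<'E'
from h import *
go([488.8,-360.2,29.5],0.5); w=wrist(); 
for t,z in dict(knob_clamp=69,hex_post=66).items(): print(t,[(round(b["p"],2),[round(float(v)) for v in b["rect"]],wp2w(w,b["rect"][:2],z)[0].round(1)) for b in cams.boxes_of("wrist",t)][:3])
cv2.imwrite("pics/w5.png",w["image"][:,:,::-1])
E
```

```text
tcp [ 503.8 -264.9  143.3] yaw(y) 0.35 tilt [-0.002  0.001] t 33.6 q6 -0.51 shift [-3.81 -0.61  4.55] turn -0.03
knob_clamp [(0.81, [279, 268, 43, 71], array([ 480.9, -281.5,   69. ]))]
hex_post [(0.66, [293, 339, 41, 68], array([ 489.2, -342.1,   66. ]))]
```

View pics/w5.png

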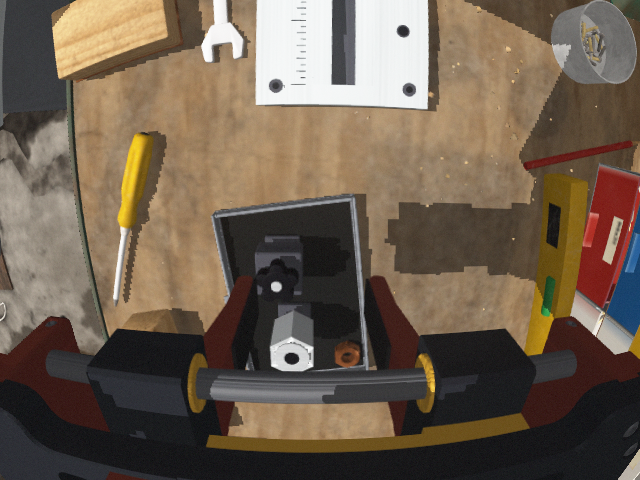

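Both parts stand upright in the tray, the clamp's knob at (277,286) and the post's cap at (291,358), where I released them. I'll fetch the post.

move_arm(steps=[[[-0.95,-0.15,0],0,0.4],[[-0.95,-0.15,0],0,0.4],[[-0.95,-0.15,0],0,0.4],[[-0.95,-0.16,0],0,0.4],[[0,0,0],0,0.4],[[0,0,0.6],0,0.4],[[0,0,1],0,0.4],[[0,0,1],0,0.4],[[0,0,0.9],0,0.4],[[0,0,0.5],0,0.4],[[0,0,0.3],0,0.4],[[0,0,0.25],0,0.4],[[0,0,0],0,0.4],[[0,0,0],0,0.4]])

```text
t: 34.88
ee_pos: [490.6, -360.6, 31.5]
orientation: [2.212, 2.229, 0.0]
ft_force: [-0.8, 0.4, 0.4]
width: 52.9
grasp_force: 0.0
```

move_arm(steps=[[[0,0,0],0,1],[[0,0,0],0,1],[[0,0,0],0,1],[[0,0,0],0,1],[[0,0,0],0,1],[[0,0,0],0,1]])

```text
t: 35.38
ee_pos: [490.3, -360.7, 31.7]
orientation: [2.213, 2.229, -0.0]
ft_force: [-0.9, 0.5, 6.0]
width: 33.5
grasp_force: 30.0
```

```bash
python3 - <<'E'
from h import *
go([526,101,140],0.5)
E
```

```text
tcp [ 490.3 -360.7   31.7] yaw(y) 0.43 tilt [ 0.    -0.001] t 35.4 q6 -0.66 shift [18.45  1.57 -4.34] turn -0.01
```

move_arm(steps=[[[0,0,-0.5],0,1],[[0,0,-1],0,1],[[0,0,-1],0,1],[[0,0,-1],0,1],[[0,0,-0.8],0,1],[[0.92,0.08,0],0,1],[[0.92,0.08,0],0,1],[[0.92,0.08,0],0,1],[[0.92,0.08,0],0,1],[[0.92,0.08,0],0,1],[[0.92,0.08,0],0,1],[[0.92,0.08,0],0,1],[[0.92,0.08,0],0,1],[[0.92,0.08,0],0,1],[[0.92,0.08,0],0,1],[[0.92,0.08,0],0,1],[[0.92,0.08,0],0,1],[[0.92,0.08,0],0,1],[[0.92,0.08,0],0,1],[[0.92,0.08,0],0,1]])

```text
t: 37.05
ee_pos: [517.4, -14.0, 139.0]
orientation: [2.213, 2.23, 0.0]
ft_force: [0.3, -0.2, -3.0]
width: 34.2
grasp_force: 30.0
```

move_arm(steps=[[[0.92,0.08,0],0,1],[[0.92,0.08,0],0,1],[[0.92,0.08,0],0,1],[[0.92,0.08,0],0,1],[[0.92,0.07,0],0,1],[[0,0,0],0,1],[[0,0,0],0,1]])

```text
t: 37.63
ee_pos: [526.3, 100.8, 138.8]
orientation: [2.211, 2.232, 0.0]
ft_force: [-0.5, 0.1, -2.6]
width: 33.8
grasp_force: 30.0
```

move_arm(steps=[[[0,0,0.5],0,1],[[0,0,1],0,1],[[0,0,0.9],0,1],[[0,0,0.6],0,1],[[0,0,0.4],0,1],[[0,0,0.3],0,1],[[0,0,0.2],0,1],[[0,0,0.1],0,1],[[0,0,0],0,1],[[0,0,0],0,1]])

```text
t: 38.47
ee_pos: [526.9, 99.9, 39.0]
orientation: [2.213, 2.229, 0.001]
ft_force: [0.7, 0.8, -3.3]
width: 33.9
grasp_force: 30.0
```

move_arm(steps=[[[-0.2,0,0],0,1],[[-0.3,0,0],0,1],[[-0.3,0,0],0,1],[[-0.3,0,0],0,1],[[-0.3,0,0],0,1],[[0,0,0],0,1]])

```text
t: 38.97
ee_pos: [526.7, 63.3, 38.5]
orientation: [2.215, 2.228, -0.0]
ft_force: [-0.4, 0.1, -2.0]
width: 33.9
grasp_force: 30.0
```

move_arm(steps=[[[-0.4,0,0],0,1],[[-0.4,0,0],0,1],[[-0.4,0,0],0,1],[[-0.4,0,0],0,1],[[-0.4,0,0],0,1],[[-0.4,0,0],0,1],[[-0.4,0,0],0,1],[[-0.4,0,0],0,1],[[-0.4,0,0],0,1],[[-0.4,0,0],0,1],[[-0.3,0,0],0,1],[[0,0,0.05],0,1],[[0,0,0],0,1],[[0,0,0],0,1]])

```text
t: 40.13
ee_pos: [527.4, -42.5, 37.1]
orientation: [-2.213, -2.229, 0.0]
ft_force: [-0.9, 1.1, -2.9]
width: 34.2
grasp_force: 30.0
```

move_arm(steps=[[[-0.12,0,0],0,1],[[0,0,0.02],0,1],[[0,0,0.02],0,1],[[0,0,0],0,1],[[0,0,0],0,1]])

```text
t: 40.55
ee_pos: [527.6, -45.4, 36.6]
orientation: [2.213, 2.23, 0.0]
ft_force: [-2.2, -0.4, 4.9]
width: 34.0
grasp_force: 30.0
```

move_arm(steps=[[[0,0,0],0,0.4],[[0,0,0],0,0.4],[[0,0,0],0,0.4],[[0,0,-0.4],0,0.4],[[0,0,-1],0,0.4],[[0,0,-1],0,0.4],[[0,0,-1],0,0.4],[[0,0,-0.8],0,0.4],[[-0.91,-0.18,0],0,0.4],[[-0.91,-0.18,0],0,0.4],[[-0.91,-0.18,0],0,0.4],[[-0.91,-0.18,0],0,0.4],[[-0.91,-0.18,0],0,0.4],[[-0.91,-0.18,0],0,0.4],[[-0.91,-0.18,0],0,0.4],[[-0.91,-0.18,0],0,0.4],[[-0.91,-0.18,0],0,0.4],[[-0.91,-0.19,0],0,0.4],[[-0.91,-0.19,0],0,0.4],[[0,0,0],0,0.4]])

```text
t: 42.22
ee_pos: [479.2, -299.6, 142.1]
orientation: [2.214, 2.225, -0.0]
ft_force: [-1.0, -0.2, 0.3]
width: 52.7
grasp_force: 0.0
```

```bash
python3 - <<'E'
from h import *
go([479.1,-295.5,26.5],0.5)
E
```

```text
tcp [ 479.2 -299.6  142.1] yaw(y) 0.28 tilt [ 0.001 -0.002] t 42.2 q6 -0.58 shift [ 0.17 -0.01  4.62] turn -0.04
```

move_arm(steps=[[[0,0,0],0,0.4],[[0,0,0.6],0,0.4],[[0,0,0.8],0,0.4],[[0,0,0],0,0.4],[[0,0,0],0,0.4]])

```text
t: 42.63
ee_pos: [478.9, -294.8, 105.8]
orientation: [-2.21, -2.229, 0.001]
ft_force: [-0.1, -0.1, -0.1]
width: 52.6
grasp_force: 0.0
```

Descend 79 mm with a −0.7 mm correction, then close.

move_arm(steps=[[[-0.03,0,0.7],0,0.4],[[0,0,0.9],0,0.4],[[0,0,0.7],0,0.4],[[0,0,0.4],0,0.4],[[0,0,0.25],0,0.4],[[0,0,0.18],0,0.4],[[0,0,0],0,0.4],[[0,0,0],0,0.4]])

```text
t: 43.3
ee_pos: [479.8, -297.1, 28.6]
orientation: [2.212, 2.229, 0.0]
ft_force: [0.1, -0.1, 0.5]
width: 53.0
grasp_force: 0.0
```

move_arm(steps=[[[0,0,0],0,1],[[0,0,0],0,1],[[0,0,0],0,1],[[0,0,0],0,1],[[0,0,0],0,1],[[0,0,0],0,1]])

```text
t: 43.8
ee_pos: [479.7, -297.2, 28.5]
orientation: [2.213, 2.229, 0.0]
ft_force: [-0.5, -0.0, 6.9]
width: 35.6
grasp_force: 30.0
```

```bash
python3 - <<'E'
from h import *
go([526.2,101,140],0.5)
E
```

```text
tcp [ 479.7 -297.2   28.5] yaw(y) 0.43 tilt [ 0.001 -0.   ] t 43.8 q6 -0.58 shift [15.91  1.98 -4.47] turn -0.01
```

move_arm(steps=[[[0,0,-0.5],0,1],[[0,0,-1],0,1],[[0,0,-1],0,1],[[0,0,-1],0,1],[[0,0,-0.9],0,1],[[0.9,0.11,0],0,1],[[0.95,0.12,0],0,1],[[0.95,0.12,0],0,1],[[0.95,0.12,0],0,1],[[0.95,0.12,0],0,1],[[0.95,0.12,0],0,1],[[0.95,0.12,0],0,1],[[0.95,0.12,0],0,1],[[0.95,0.12,0],0,1],[[0.95,0.12,0],0,1],[[0.95,0.12,0],0,1],[[0.95,0.12,0],0,1],[[0.95,0.12,0],0,1],[[0.95,0.12,0],0,1],[[0.95,0.12,0],0,1]])

```text
t: 45.47
ee_pos: [521.2, 59.6, 138.4]
orientation: [-2.213, -2.23, 0.0]
ft_force: [0.5, -1.2, -2.5]
width: 36.1
grasp_force: 30.0
```

move_arm(steps=[[[0.9,0.11,0],0,1],[[0.8,0.08,0],0,1],[[0,0,0],0,1],[[0,0,0],0,1],[[0,0,0],0,1]])

```text
t: 45.88
ee_pos: [525.5, 100.5, 138.0]
orientation: [-2.213, -2.23, 0.001]
ft_force: [0.2, 0.5, -2.2]
width: 36.1
grasp_force: 30.0
```

Down to about 35.5 (4.1 units), a touch +y in tool, then slide in.

move_arm(steps=[[[0,0.03,0.5],0,1],[[0,0,1],0,1],[[0,0,0.9],0,1],[[0,0,0.6],0,1],[[0,0,0.4],0,1],[[0,0,0.3],0,1],[[0,0,0.3],0,1],[[0,0,0.1],0,1],[[0,0,0],0,1],[[0,0,0],0,1]])

```text
t: 46.72
ee_pos: [527.1, 100.9, 35.9]
orientation: [2.213, 2.229, 0.001]
ft_force: [-0.0, 0.2, -2.0]
width: 35.5
grasp_force: 30.0
```

move_arm(steps=[[[-0.2,0,0],0,1],[[-0.3,0,0],0,1],[[-0.3,0,0],0,1],[[-0.3,0,0],0,1],[[-0.3,0,0],0,1],[[0,0,0],0,1],[[0,0,0],0,1]])

```text
t: 47.3
ee_pos: [527.0, 65.2, 35.5]
orientation: [-2.215, -2.228, -0.0]
ft_force: [0.5, 0.4, -2.1]
width: 36.0
grasp_force: 30.0
```

Target y 22.2: 43 mm further.

move_arm(steps=[[[-0.3,0,0],0,1],[[-0.4,0,0],0,1],[[-0.4,0,0],0,1],[[-0.3,0,0],0,1],[[-0.3,0,0],0,1],[[0,0,0.04],0,1],[[0,0,0.03],0,1],[[0,0,0],0,1],[[0,0,0],0,1]])

```text
t: 48.05
ee_pos: [527.2, 23.6, 33.6]
orientation: [-2.213, -2.23, 0.0]
ft_force: [0.3, 0.3, -1.2]
width: 35.4
grasp_force: 30.0
```

move_arm(steps=[[[-0.05,0,0],0,1],[[0,0,0.02],0,1],[[0,0,0.02],0,1],[[0,0,0],0,1],[[0,0,0],0,1]])

```text
t: 48.47
ee_pos: [527.3, 22.3, 33.4]
orientation: [2.213, 2.23, 0.0]
ft_force: [-1.2, -0.5, 7.2]
width: 35.8
grasp_force: 30.0
```

move_arm(steps=[[[0,0,0],0,0.52],[[0,0,0],0,0.52],[[0,0,0],0,0.52],[[0,0,-0.3],0,0.52],[[0,0,-0.8],0,0.5],[[0,0,-1],0,0.5],[[0,0,-1],0,0.5],[[0,0,-1],0,0.4],[[0,0,-1],0,0.4],[[0,0,-1],0,0.4],[[0,0,-1],0,0.4],[[-0.8,0,-0.45],0,0.4],[[-0.88,0,0],-0.15,0.4],[[0,0,0],0,0.4],[[0,0,0],0,0.4],[[0,0,0],0,0.4]])

```text
t: 49.8
ee_pos: [527.2, -19.5, 221.3]
orientation: [-2.199, -2.243, 0.0]
ft_force: [-0.0, -0.5, 0.3]
width: 52.8
grasp_force: 0.0
```

```bash
python3 - <<'E'
from h import *
import pickle
go([527,-19.6,222.8],1.33); w=wrist(); w1=pickle.load(open("w1.pkl","rb"))
for t,z in dict(knob_clamp=74,hex_post=71).items():
    for b in cams.boxes_of("wrist",t)[:3]: print(t,round(b["p"],2),np.round(b["rect"]),wp2w(w,b["rect"][:2],z)[0].round(1))
a=cv2.resize(w1["image"][20:345,200:420,::-1],None,fx=1.75,fy=1.75); b=cv2.resize(w["image"][20:345,200:420,::-1],None,fx=1.75,fy=1.75)
cv2.imwrite("pics/w6.png",np.hstack([a,b]))
g=lambda d,u,v:cv2.cvtColor(d["image"][v-16:v+17,u-16:u+17],cv2.COLOR_RGB2GRAY)
G=cv2.cvtColor(w["image"],cv2.COLOR_RGB2GRAY)
for n,u,v,z in(("clamp",312,167,74),("hex",311,244,71)):
    r=cv2.matchTemplate(G[v-40:v+41,u-40:u+41],g(w1,u,v),cv2.TM_CCOEFF_NORMED); m=cv2.minMaxLoc(r); q=(u-24+m[3][0],v-24+m[3][1])
    print(n,m[1],q,"now",wp2w(w,q,z)[0].round(1),"before",wp2w(w1,(u,v),z)[0].round(1))
d=cam("top"); cv2.imwrite("pics/top9.png",cv2.resize(d["image"][110:350,100:500,::-1],(800,480)))
E
```

```text
tcp [527.2 -19.5 221.3] yaw(y) 1.13 tilt [-0.001  0.   ] t 49.8 q6 -0.08 shift [-0.   -0.01 -0.06] turn -0.04
knob_clamp 0.91 [440. 153.  56.  48.] [636.3  41.3  74. ]
knob_clamp 0.73 [312. 162.  38.  44.] [526.2  28.5  74. ]
knob_clamp 0.72 [455.  61.  59.  46.] [646.9 123.1  74. ]
hex_post 0.66 [313. 237.  38.  57.] [528.9 -38.3  71. ]
clamp 0.9817337393760681 (312, 167) now [526.4  24.4  74. ] before [526.2  24.2  74. ]
hex 0.9553672075271606 (312, 244) now [527.8 -44.8  71. ] before [527.  -45.4  71. ]
```

View pics/w6.png

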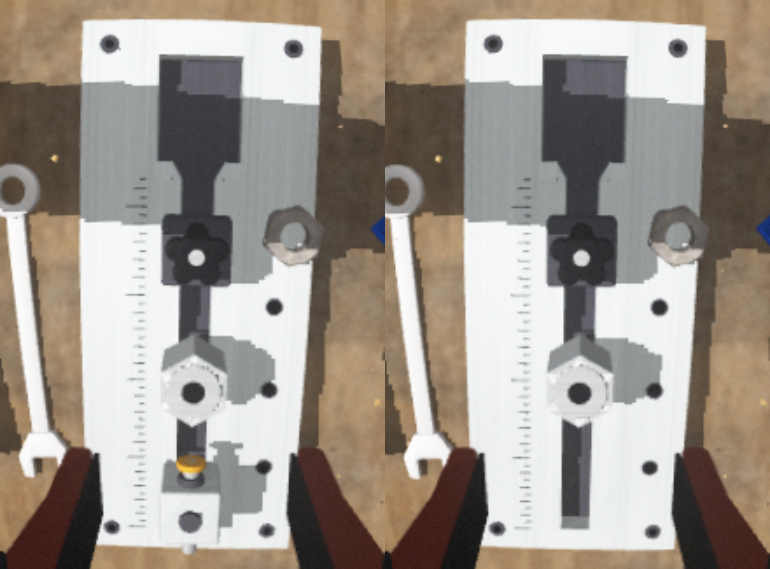

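View pics/top9.png

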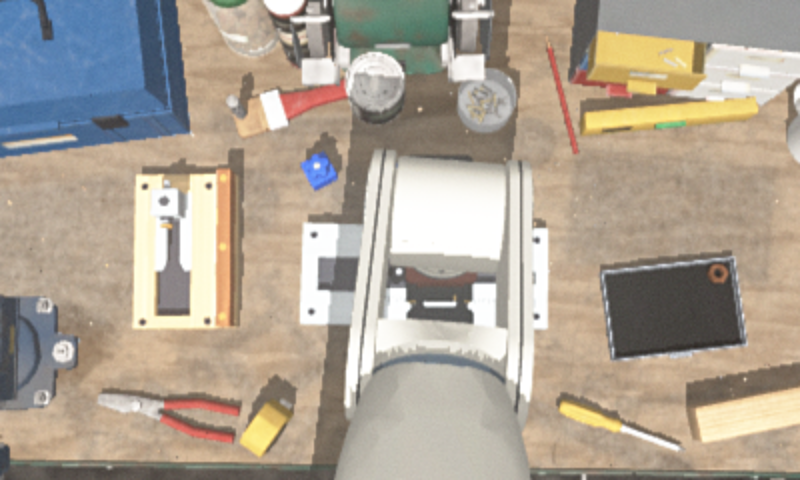

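Clamp and post are back to within 1 mm, the stop stands at the fence's closed end (165,203), and nothing else has moved. I'm handing in.

```bash
python3 -c "
from workcell import ctrl
print(ctrl.close_job())"
```

```text
the job is handed in; nothing more can be done
None
```

The job is handed in after about 50 s of robot time: the end stop is pushed home in the fence's T-slot, the clamp and post are back upright within 1 mm of where they stood, and the spanner, tape measure and tin were not touched.

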